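Rotate the solvent bottles between balance, stirrer and pump

TASK

Move each of the three capped solvent bottles on to its next station: the tall round one from the stirrer to the pump's bottle holder, the square one from the balance to the middle of the stirrer plate, and the small round one from the holder to the middle of the balance pan. Every station takes one bottle only, so park one in the empty spill tray on the way; never stand a bottle on the bare bench or tip it over. Lower each bottle gently on to its place instead of dropping it, leave the beaker, flask and weight where they are, and finish with all three bottles standing upright and the spill tray empty.

Things in the scene. Friction and masses are not known exactly. Their poses are not given: they have to be found in the camera images.
- bottle_tall: Tall round amber-glass bottle with a blue ribbed screw cap, paper band without writing. 140 mm high over all; body 66 mm across up to 88 mm, shoulder narrowing to a 40 mm neck at 106 mm; cap 46 mm across, from 112 to 140 mm. About 0.45 kg. Starts on the stirrer, belongs in the holder. Take it by the cap from above. Origin: centre of its underside; z up along its axis.
- bottle_square: Square amber-glass bottle with a blue ribbed screw cap. 116 mm high over all; body 64 x 64 mm in plan up to 74 mm, then a neck 42 mm across; cap 50 mm across, from 88 to 116 mm. About 0.40 kg. Starts on the balance, belongs on the stirrer. Take it by the round cap from above. Origin: centre of its underside; z up along its axis. x and y are square to its flat sides.
- bottle_small: Small round amber-glass bottle with a blue ribbed screw cap. 104 mm high over all; body 54 mm across up to 60 mm, then a neck 34 mm across; cap 40 mm across, from 78 to 104 mm. About 0.22 kg. Starts in the holder, belongs on the balance. Take it by the cap from above. Origin: centre of its underside; z up along its axis.
- stirrer: Magnetic stirrer, fixed to the bench: white case 122 x 122 mm with a knob on its front, and a round flat steel plate 106 mm across whose top is 56 mm above the bench. Origin: at bench height, right under the centre of the plate; front towards its -x.
- balance: Top-loading balance, fixed to the bench: low case 142 mm wide with a display and keys at the front, and a round flat steel pan 112 mm across whose top is 52 mm above the bench. Origin: at bench height, right under the centre of the pan; the case reaches from 110 mm before it (its -x, the display end) to 70 mm behind it.
- holder: Pump's bottle holder, fixed to the bench: black round cup on a grey 110 mm square base, 92 mm across inside, floor 14 mm and rim 26 mm above the bench, the rim 6 mm thick. Behind it (its +x, from 55 to 91 mm from the centre) a grey inlet block 112 mm wide, 30 mm high, with four small steel tube fittings that reach 46 mm. Origin: at bench height, right under the centre of the cup.
- spill_tray: Shallow white square spill tray, 130 x 130 mm outside, 120 x 120 mm inside, fixed to the bench; floor 10 mm and rim 22 mm above the bench. Empty at the start: the free spot for parking one bottle. Origin: at bench height, right under its centre.
- beaker: Bystander, loose: empty clear glass beaker, 54 mm across and 68 mm high. Leave it alone. Origin: centre of its underside; z up along its axis.
- flask: Bystander, loose: clear glass conical flask, 68 mm across at the foot, 104 mm high with a 32 mm rim. Leave it alone. Origin: centre of its underside; z up along its axis.
- weight: Bystander, loose: knobbed steel test weight, 38 mm across and 62 mm high, 0.5 kg. Leave it alone. Origin: centre of its underside; z up along its axis.
Not all that is in view belongs to the job. Leave any red look-alike of the bottle_square alone.

How it is judged (in metres and radians):
On the way:
1. one of the bottles is parked in the spill tray (((horizontal distance between bottle_tall and spill_tray below 0.05 m and z of bottle_tall in the frame of spill_tray below 0.016 m and angle between bottle_tall's own z axis and vertical below 0.15 rad) or (horizontal distance between bottle_square and spill_tray below 0.05 m and z of bottle_square in the frame of spill_tray below 0.016 m and angle between bottle_square's own z axis and vertical below 0.15 rad) or (horizontal distance between bottle_small and spill_tray below 0.05 m and z of bottle_small in the frame of spill_tray below 0.016 m and angle between bottle_small's own z axis and vertical below 0.15 rad))), for 0.2 s.
At the end, for the whole second after the job is handed in: The tall bottle stands in the holder cup, the square bottle on the stirrer plate and the small bottle on the balance pan: each centred within 15 mm, its underside within 4 mm of that surface, upright within 0.06 rad, released and at rest (horizontal distance between bottle_tall and holder below 0.015 m and z of bottle_tall in the frame of holder between 0.01 and 0.018 m and angle between each of bottle_tall, bottle_square, bottle_small's own z axis and vertical below 0.06 rad and linear speed of each of bottle_tall, bottle_square, bottle_small below 0.02 m/s and angular speed of each of bottle_tall, bottle_square, bottle_small below 0.2 rad/s and horizontal distance between bottle_square and stirrer below 0.015 m and z of bottle_square in the frame of stirrer between 0.052 and 0.06 m and horizontal distance between bottle_small and balance below 0.015 m and z of bottle_small in the frame of balance between 0.048 and 0.056 m); the robot touches nothing.
It fails at once if a bottle is stood on the bare bench (height (world z) of any of bottle_tall, bottle_square, bottle_small below 0.005 m).
It fails at once if a bottle is tipped over (more than 0.6 rad) (angle between any of bottle_tall, bottle_square, bottle_small's own z axis and vertical above 0.6 rad).
It fails at once if a bottle is dropped: it falls free of the fingers by more than about 12 mm (faster than 0.5 m/s) ((contact force between bottle_tall and the fingers below 0.1 N and linear speed of bottle_tall above 0.5 m/s) or (contact force between bottle_square and the fingers below 0.1 N and linear speed of bottle_square above 0.5 m/s) or (contact force between bottle_small and the fingers below 0.1 N and linear speed of bottle_small above 0.5 m/s)).
It fails at once if the beaker, flask or weight is pushed away (more than 20 mm) or tipped (distance of any of beaker, flask, weight from where it was at the start of the episode above 0.02 m or angle between any of beaker, flask, weight's own z axis and vertical above 0.35 rad).
It also fails if it takes over 112 s, if anything falls off the work surface, if the arm or the gripper's body presses on something with over 40 N, if the wrist force passes 120 N, or if a joint passes its speed limit or range.

ROBOT

A 6-joint arm with a two-finger parallel gripper is mounted at the origin on the work surface. World frame = base frame: x ahead of the robot, y to its left, z up, the work surface at z = 0. Lengths are in m, angles in degrees, forces in N, time in s.
With the tool pointing down it reaches from about 0.4 to 0.825 m from the base axis. Payload 7 kg.
Tool frame: the origin (TCP) lies at the very end of the fingers, on their centre line; the grasp point (between the pads) lies 19 mm behind it; y points along the fingers, x is the direction in which the jaws open and shut, and the axes are right-handed (so a half turn about y gives the same grasp; the last joint's range is limited). The gripper opens to 88 mm and grips with 3 to 60 N. Pads are 19 mm wide; open, the fingers measure 130 mm over their backs; the gripper's body (78 mm by 193 mm) begins 47 mm behind the grasp point.
Start: joints at [16.507, 20.546, 0.682, 0, -70.136, -16.507], TCP at [0.675, -0, 0.227] pointing down, gripper open.
Joint ranges: [-176.03, 176.03], [-82.01, 121.73], [-58.28, 71.71], [-173.87, 95.51], [-174.79, -0.11], [-173.66, 173.66]. Speed limits (degrees/s): [136.94, 136.94, 172.46, 180, 180, 180].

INTERFACE

Orientations are given as [roll, pitch, yaw] about the fixed x, y, z axes, in that order (R = Rz(yaw) Ry(pitch) Rx(roll)).
In Python, from plant import ctrl gives the robot as it stands.
- The arm moves only by the shell command python3 -m crank 'ROWS'. ROWS is JSON, a list that holds one entry, the list of rows, each a list of 5 numbers: the closure, from -1 (fully open) to 1 (shut), then the shift along the tool's x, y, z in mm, then the turn about the tool's y in rad. In form: [[[claw, x, y, z, turn], ...]]. A call has 1 to 12 rows; each row is the pose to reach, as a shift and turn from the pose commanded when the call began, along the tool's axes at that moment; what a row does not reach only later rows make up. A row lasts 1/8 s, in which the tool goes at most 62.5 mm and 10.7 degrees, less where a joint would pass 70% of its speed; a pose out of reach is approached as far as the arm can. A call with a gripper value outside its range is refused whole. The fingers move at their own pace and stop on an object; the grip force is fixed at half the most. Time passes only in rows, so rows that repeat a pose let the fingers close. It gives the time, the measured TCP pose, the force and the opening at its end, in the units of the state.
- ctrl.get_obs(): the state, without advancing time (a new reading comes with each control period).
- ctrl.snapshot(name): name is "scene" or "side" or "wrist"; returns the picture (420x560x3 uint8, red, green, blue); there is no depth.
- ctrl.camera_model(name): a dict with "fx", "fy", "cx", "cy" (pixels), "origin" and "orientation" of the camera in the world; the wrist camera has in their place "hand_eye" (4x4, takes a point from camera to tool coordinates, whose origin is the TCP and whose axes are the tool frame's). Camera axes: x right, y down, z forward; pixel columns grow to the right and rows downward; lengths in m; the calibration is good to about 2 mm. A picture is of the moment at which its call begins: read the wrist's pose just before it. camera_model takes no time and is no camera call.
- ctrl.close_job(): hands the job in, once; it reports no verdict.
Trained networks look in the newest picture that a camera, given by its name, has taken for a name from the list of things; names that differ only in an ending like _2 or _b are one class to them, and where a whole thing is asked for, a point or a joint stands for the part that bears it (a point fixed in the world has none). Each returns a list of dicts, best first, with "confidence" (0 to 1); they miss things now and then, are a little off and sometimes report something else, mostly with a low value. They report only what shows in the picture. A call takes as long as a camera call. They do not tell look-alikes from the thing itself.
- ctrl.find_in(camera, name): "extent" ([left, top, width, height] in pixels, round what is visible of it).
The state is a dict: "clock": time; "joint_pos": joint angles; "qvel": joint speeds; "tau": joint torques, N m; "tool_pos": TCP position; "orientation": TCP orientation; "force": force on the tool from outside, world axes, zero at the start; "moment": the same for the moment, N m; "opening": finger opening in m.
Only numpy, scipy, OpenCV 4.12 (cv2) and the standard library are available. Lean on these libraries where they do the work, as an engineer would, in place of code of your own. Each camera call takes 0.05 s, during which the arm holds its last target.

## Working session

There is one attempt and no reset: what is moved stays moved. The work goes in short steps, Python scripts to look and compute and a shell command to move; the robot and the scene stay as the last step left them, time stands still between calls to the robot, and variables do not carry over. Pictures are saved under pics/ and viewed, and the job is handed in when it is done.

```bash
ls; mkdir -p pics; python3 - <<'E'
from plant import ctrl
import cv2
o=ctrl.get_obs();print(o)
for n in("scene","side","wrist"):
    im=ctrl.snapshot(n);cv2.imwrite(f"pics/{n}0.png",im[:,:,::-1]);print(n,ctrl.camera_model(n))
    for t in "bottle_tall bottle_square bottle_small stirrer balance holder spill_tray beaker flask weight".split():
        if n!="wrist": print(t,[(d['extent'],round(d['confidence'],2)) for d in ctrl.find_in(n,t)])
E
```

```text
pics
{'clock': 0.0, 'joint_pos': array([ 1.65081034e+01,  2.05921030e+01,  6.33196884e-01, -2.05887988e-02,
       -7.01364531e+01, -1.65055028e+01]), 'qvel': array([ 0.05666937, -0.08759356, -0.0782483 , -0.02771672,  0.06357567,
        0.07459359]), 'tau': array([-8.00930356e-04, -5.82726967e+01,  2.93058443e+01,  6.99745238e+00,
        6.93249181e-03, -2.06530804e-04]), 'tool_pos': array([ 6.74499608e-01, -1.30588668e-05,  2.25609303e-01]), 'orientation': array([-8.99914622e+01, -9.69288795e-02,  1.79995582e+02]), 'force': array([-0.34144353,  0.59177856, -0.12508417]), 'moment': array([ 0.01859016, -0.00983512,  0.02362058]), 'opening': 0.08756790194870498}
scene {'fx': 537.3445913127937, 'fy': 537.3445913127937, 'cx': 272.96257795063946, 'cy': 207.64455809533732, 'origin': array([ 1.16063604, -0.61985084,  1.09441939]), 'orientation': array([-141.40874308,    0.231432  ,   41.93797566])}
bottle_tall [([289.1, 151.7, 22.9, 39.3], 0.73), ([214.7, 313.2, 27.0, 29.3], 0.37)]
bottle_square [([219.2, 195.3, 37.9, 46.8], 0.96), ([253.9, 263.3, 33.4, 49.3], 0.85)]
bottle_small []
stir
[... 919 characters left out ...]
balance []
holder [([198.9, 329.3, 79.4, 56.0], 0.73), ([204.7, 211.3, 25.9, 45.4], 0.58)]
spill_tray [([216.7, 157.1, 38.6, 23.0], 0.72)]
beaker [([354.7, 293.1, 28.2, 38.5], 0.83)]
flask [([206.0, 210.9, 21.8, 42.8], 0.59)]
weight []
wrist {'fx': 355.10170674755653, 'fy': 355.10170674755653, 'cx': 279.71953667243173, 'cy': 207.59497080361734, 'hand_eye': array([[ 9.99999763e-01,  6.76089919e-04,  1.33098973e-04,
         1.79745829e-04],
       [ 5.30588631e-05, -2.68135768e-01,  9.63381133e-01,
        -1.57744763e-01],
       [ 6.87020867e-04, -9.63380897e-01, -2.68135741e-01,
         7.21239285e-02],
       [ 0.00000000e+00,  0.00000000e+00,  0.00000000e+00,
         1.00000000e+00]])}
```

View pics/scene0.png

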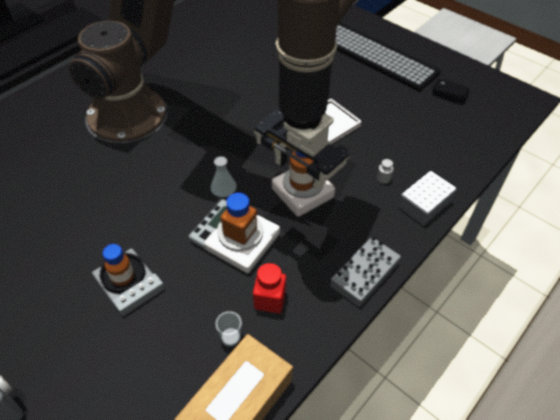

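View pics/side0.png

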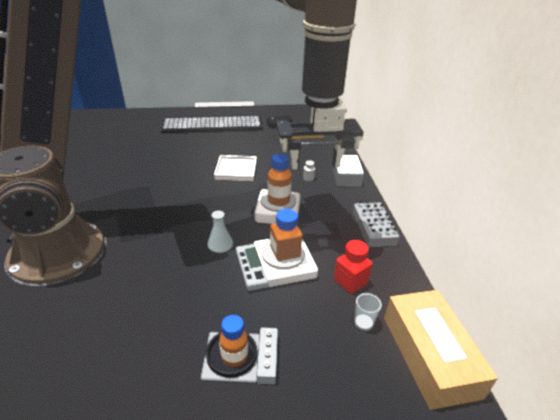

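View pics/wrist0.png

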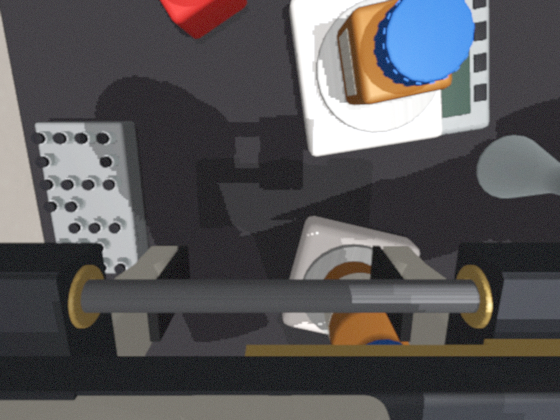

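```bash
cat > h.py <<'E'
import numpy as np,cv2
from scipy.spatial.transform import Rotation as Ro
from scipy.optimize import minimize
from plant import ctrl
def cam(n,obs=None):
    m=ctrl.camera_model(n)
    if n=="wrist":
        T=np.eye(4);T[:3,:3]=Ro.from_euler('xyz',obs['orientation'],degrees=True).as_matrix();T[:3,3]=obs['tool_pos']
        T=T@m['hand_eye']; R,o=T[:3,:3],T[:3,3]
    else: R,o=Ro.from_euler('xyz',m['orientation'],degrees=True).as_matrix(),np.array(m['origin'])
    return R,o,m
def proj(c,P):
    R,o,m=c;q=(np.atleast_2d(P)-o)@R
    return np.c_[m['fx']*q[:,0]/q[:,2]+m['cx'],m['fy']*q[:,1]/q[:,2]+m['cy']]
def back(c,uv,z):
    R,o,m=c;uv=np.atleast_2d(uv).astype(float)
    d=np.c_[(uv[:,0]-m['cx'])/m['fx'],(uv[:,1]-m['cy'])/m['fy'],np.ones(len(uv))]@R.T
    return (o+d*((z-o[2])/d[:,2])[:,None])[:,:2]
A=np.linspace(0,2*np.pi,60,endpoint=False)
def circ(x,y,z,r): return np.c_[x+r*np.cos(A),y+r*np.sin(A),np.full(60,z)]
def blue(im):
    h=cv2.cvtColor(im,cv2.COLOR_RGB2HSV);return cv2.inRange(h,(100,120,70),(130,255,255))
def blobs(mask,amin=40):
    n,l,s,c=cv2.connectedComponentsWithStats(mask)
    return [(l==i,s[i],c[i]) for i in range(1,n) if s[i,4]>amin]
E
python3 - <<'E'
from h import *
for n in("scene","side"):
    im=cv2.imread(f"pics/{n}0.png")[:,:,::-1].copy()
    c=cam(n)
    for b,s,ce in blobs(blue(im)): print(n,s,ce.round(1))
x={"scene":[(60,220,120,100),(180,140,120,140),(260,90,120,130)],"side":[(190,300,100,90),(200,130,130,160)]}
for n in x:
  im=cv2.imread(f"pics/{n}0.png")
  for i,(a,b,w,h) in enumerate(x[n]):
    cv2.imwrite(f"pics/c_{n}{i}.png",cv2.resize(im[b:b+h,a:a+w],None,fx=4,fy=4,interpolation=cv2.INTER_CUBIC))
E
```

```text
scene [226 192  24  24 438] [237.4 202.8]
scene [102 243  21  21 318] [111.9 252.2]
side [  71    0   53  109 3964] [95. 62.]
side [272 154  17  16 230] [279.7 161.2]
side [276 209  23  21 361] [286.7 218.4]
side [221 314  23  25 464] [232.2 325.7]
```

```bash
python3 -c "
import cv2,numpy as np
im=[cv2.imread(f'pics/c_scene{i}.png') for i in range(3)]+[cv2.imread(f'pics/c_side{i}.png') for i in range(2)]
print([i.shape for i in im])"
```

```text
[(400, 480, 3), (560, 480, 3), (520, 480, 3), (360, 400, 3), (640, 520, 3)]
```

View pics/c_scene1.png

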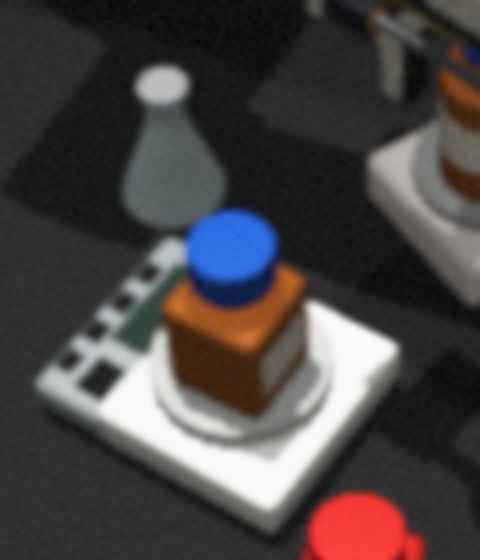

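View pics/c_scene0.png

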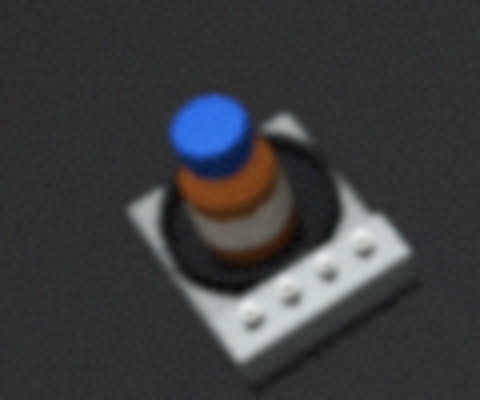

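View pics/c_side0.png

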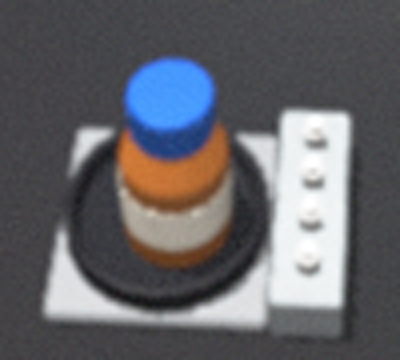

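View pics/c_side1.png

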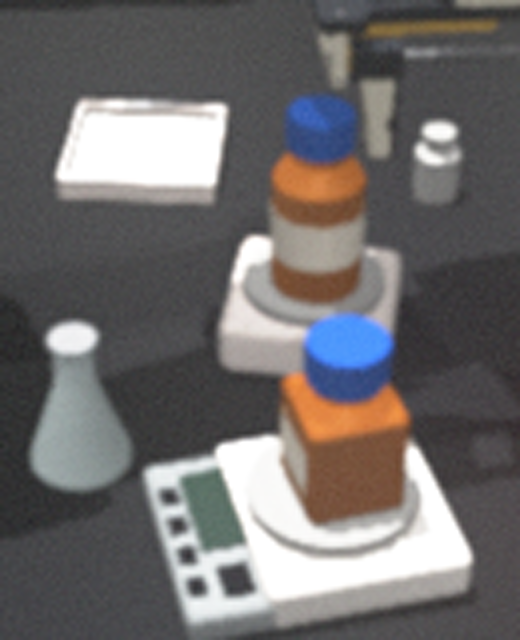

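View pics/c_scene2.png

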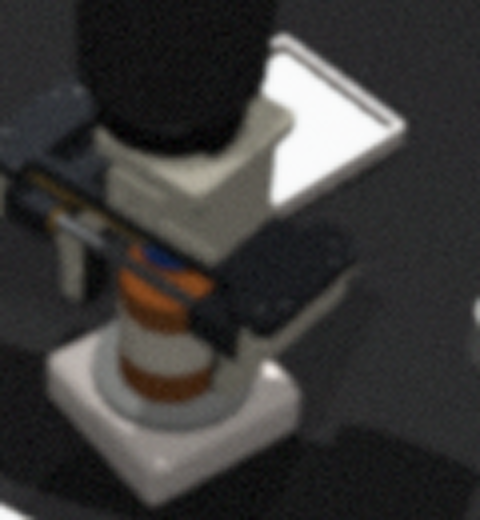

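```bash
cat >> h.py <<'E'
def hullmask(c,x,y,z0,z1,r,shape=(420,560),S=4):
    p=proj(c,np.r_[circ(x,y,z0,r),circ(x,y,z1,r)])
    m=np.zeros((shape[0],shape[1]),np.uint8)
    cv2.fillConvexPoly(m,cv2.convexHull(np.round(p*16).astype(np.int32)).reshape(-1,2),255,shift=4,lineType=cv2.LINE_AA)
    return m/255.
def fitcap(views,z0,z1,r,x0):
    # views: list of (cam, mask bool)
    def cost(p): return sum(np.abs(hullmask(c,p[0],p[1],z0,z1,r)-m).sum() for c,m in views)
    b=minimize(cost,x0,method='Nelder-Mead',options=dict(initial_simplex=np.array([x0,[x0[0]+.01,x0[1]],[x0[0],x0[1]+.01]]),xatol=1e-4,fatol=.1))
    return b.x,b.fun
def fitcirc(P,r):
    P=np.array(P)
    from scipy.optimize import least_squares
    s=least_squares(lambda q:np.hypot(*(P-q).T)-r,P.mean(0));return s.x,np.sqrt(np.mean(s.fun**2))
E
python3 - <<'E'
from h import *
caps={"tall":(.056,.112,.140,.023),"square":(.052,.088,.116,.025),"small":(.014,.078,.104,.020)}
seeds={"square":{"scene":(237,203),"side":(287,218)},"small":{"scene":(112,252),"side":(232,326)},"tall":{"side":(280,161)}}
C={n:cam(n) for n in("scene","side")}
I={n:cv2.imread(f"pics/{n}0.png")[:,:,::-1].copy() for n in C}
for t,sd in seeds.items():
    b,z0,z1,r=caps[t];V=[]
    for n,uv in sd.items():
        m=[m for m,s,ce in blobs(blue(I[n])) if np.hypot(*(ce-uv))<5][0]
        x0=back(C[n],uv,b+z1-.01)[0]
        V.append((C[n],m));x,f=fitcap(V[-1:],b+z0,b+z1,r,x0);print(t,n,x.round(4),f.round(1),m.sum())
    if len(V)>1:x,f=fitcap(V,b+z0,b+z1,r,x);print(t,"joint",x.round(4),f)
def bk(n,i,off,pts,z):return back(C[n],np.array(pts)/4+off-.375,z)
print("pan scene",fitcirc(bk("scene",1,(180,140),[(152,375),(333,370),(240,432),(180,415),(300,415)],.052),.056))
print("pan side",fitcirc(bk("side",1,(200,130),[(248,490),(418,490),(335,547),(275,530),(395,530)],.052),.056))
print("plate side",fitcirc(bk("side",1,(200,130),[(243,285),(385,287),(315,318),(262,306),(360,310)],.056),.053))
print("plate scene",fitcirc(bk("scene",2,(260,90),[(92,365),(250,380),(165,425),(115,405),(215,415)],.056),.053))
q=bk("side",1,(200,130),[(82,98),(229,103),(217,193),(57,190)],.022);print("tray side",q.round(3).tolist(),q.mean(0))
q=bk("scene",2,(260,90),[(283,36),(405,127)],.022);print("tray scene edge",q.round(3).tolist())
print("cup side",fitcirc(bk("side",0,(190,300),[(62,218),(272,215),(160,310),(100,285),(235,283)],.026),.052))
print("cup scene",fitcirc(bk("scene",0,(60,220),[(160,225),(343,190),(235,293),(190,277),(300,262)],.026),.052))
for n,uvs in {"flask side":[(80,340)],"weight side":[(440,130)]}.items(): print(n,bk("side",1,(200,130),uvs,.104 if n[0]=='f' else .062))
E
```

```text
square scene [ 0.5868 -0.1064] 89.8 438
square side [ 0.5936 -0.1048] 103.7 361
square joint [ 0.5906 -0.1086] 205.9764705882353
small scene [ 0.4499 -0.3666] 81.0 318
small side [ 0.4551 -0.3646] 65.7 464
small joint [ 0.4545 -0.3664] 171.66666666666669
tall side [0.6026 0.1145] 69.5 230
pan scene (array([ 0.58569752, -0.10384809]), np.float64(0.00029804288434452295))
pan side (array([ 0.5870164 , -0.10658719]), np.float64(0.0016023810621890867))
plate side (array([0.6010599, 0.1128982]), np.float64(0.0005421097855052599))
plate scene (array([0.59946041, 0.1129539 ]), np.float64(0.0009472959521448398))
tray side [[0.433, 0.453], [0.564, 0.434], [0.542, 0.284], [0.411, 0.299]] [0.48760104 0.3675504 ]
tray scene edge [[0.432, 0.446], [0.562, 0.425]]
cup side (array([ 0.45081939, -0.3697383 ]), np.float64(0.0010684143429556755))
cup scene (array([ 0.45429087, -0.36445667]), np.float64(0.002000333063525428))
flask side [[ 0.43337844 -0.013809  ]]
weight side [[0.72973079 0.30414294]]
```

Candidates: the blue-capped tall bottle on the stirrer (scene 300,172 / side 280,185), the blue-capped square bottle on the balance (scene 238,220), and the small one in the cup (scene 118,267). The look-alike is the red bottle on bare bench (scene 268,288), which I leave alone. The crops confirm the tall bottle: round, paper band, blue cap. I'll take it first and park it in the tray, starting with a higher wrist view.

```bash
python3 -m crank '[[[-1,15,-20,-40,0],[-1,30,-40,-80,0],[-1,45,-60,-120,0],[-1,60,-75,-160,0],[-1,75,-75,-200,0],[-1,75,-75,-220,0],[-1,75,-75,-220,0],[-1,75,-75,-220,0]]]'
python3 - <<'E'
from h import *
o=ctrl.get_obs();im=ctrl.snapshot("wrist");np.save("w1.npy",im);import pickle;pickle.dump(o,open("w1.pkl","wb"))
cv2.imwrite("pics/w1.png",im[:,:,::-1]);print(o['tool_pos'],o['orientation'],o['force'])
E
```

```text
clock: 2.15
tool_pos: [0.6002, 0.2193, 0.3012]
orientation: [-90.0, -0.0, 180.0]
force: [0.2, -0.5, -0.3]
opening: 0.0878
[0.60020791 0.21934364 0.30124059] [-8.99671750e+01 -2.73391857e-02  1.79981451e+02] [ 0.24478384 -0.52126996 -0.34106522]
```

View pics/w1.png

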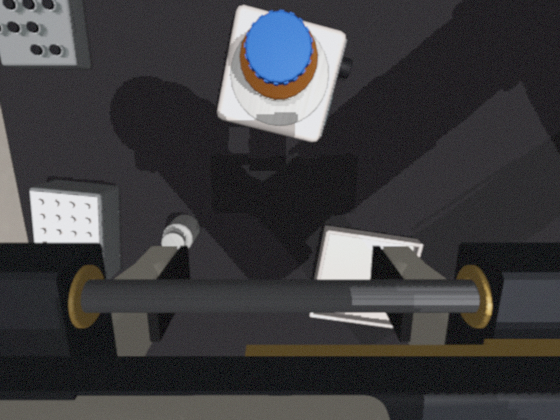

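The wrist view shows the tall cap at (280,47), the plate spanning (229..329, bottom 124), tray corners at (326,227), (423,242) and (311,318), and the weight at (177,236).

```bash
python3 - <<'E'
from h import *
import pickle
o=pickle.load(open("w1.pkl","rb"));im=np.load("w1.npy");c=cam("wrist",o)
for m,s,ce in blobs(blue(im),200):
    print(s,ce);x,f=fitcap([(c,m)],.168,.196,.023,back(c,ce,.19)[0]);print("tall",x,f,m.sum())
print("plate",fitcirc(back(c,[(228.5,75),(329,75),(280,124.5),(243,108),(317,108),(232,55)],.056),.053))
q=back(c,[(326,227),(424,243),(311,318)],.022);print("tray",q,np.linalg.norm(q[0]-q[1]),np.linalg.norm(q[0]-q[2]),(q[1]+q[2])/2)
print("weight",back(c,(177,236),.06))
E
```

```text
[ 245    9   67   76 3853] [278.35582663  46.80768233]
tall [0.60087183 0.10634994] 272.24313725490197 3853
plate (array([0.60049224, 0.11138145]), np.float64(0.0006767474245956436))
tray [[0.53981364 0.2947841 ]
 [0.41026317 0.31690982]
 [0.55606103 0.4288599 ]] 0.13142629003142647 0.1350566492943642 [0.4831621  0.37288486]
weight [[0.72235776 0.29331102]]
```

```bash
python3 - <<'E'
from h import *
import pickle
o=pickle.load(open("w1.pkl","rb"));im=np.load("w1.npy");c=cam("wrist",o)
b=cv2.resize(im[0:140,200:360,::-1],None,fx=4,fy=4)
for y,col in((.1063,(0,255,0)),(.1114,(0,255,255))):
  for z,r in((.196,.023),(.168,.023),(.056,.033)):
    p=((proj(c,circ(.6008,y,z,r))-(200,0)+.5)*4).astype(int);cv2.polylines(b,[p],True,col,1)
cv2.imwrite("pics/ov.png",b)
E
```

```text
(no output)
```

View pics/ov.png

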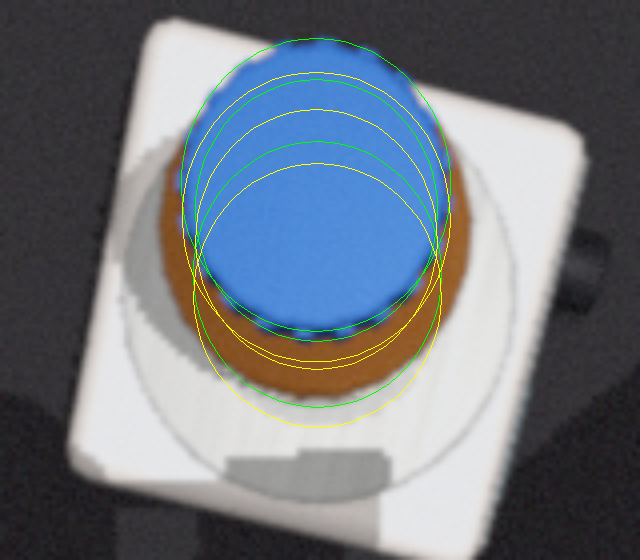

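```bash
python3 -m crank '[[[-1,0,0,40,0],[-1,-1,0,80,0],[-1,-1,0,113,0],[-1,-1,0,113,0],[-1,-1,35,113,0],[-1,-1,70,113,0],[-1,-1,100,113,0],[-1,-1,120,113,0],[-1,-1,134,113,0],[-1,-1,134,113,0],[1,-1,134,113,0],[1,-1,134,113,0]]]'
python3 -m crank '[[[1,0,0,0,0],[1,0,0,0,0],[1,0,0,0,0],[1,0,0,0,0]]]'
```

```text
clock: 3.7
tool_pos: [0.6015, 0.1072, 0.1686]
orientation: [-90.0, 0.1, -180.0]
force: [0.1, 0.3, 0.5]
opening: 0.0734
clock: 4.2
tool_pos: [0.6011, 0.107, 0.1677]
orientation: [-90.0, 0.0, -180.0]
force: [0.3, -0.2, 0.6]
opening: 0.0455
```

```bash
python3 -m crank '[[[1,0,-10,0,0],[1,0,-25,0,0],[1,0,-45,0,0],[1,0,-60,0,0],[1,0,-60,0,0],[1,0,-60,0,0]]]'
python3 - <<'E'
from h import *
cv2.imwrite("pics/s2.png",ctrl.snapshot("side")[:,:,::-1])
E
```

```text
clock: 4.95
tool_pos: [0.6005, 0.1069, 0.2269]
orientation: [-90.0, -0.1, 180.0]
force: [0.8, 0.3, -5.1]
opening: 0.0456
```

View pics/s2.png

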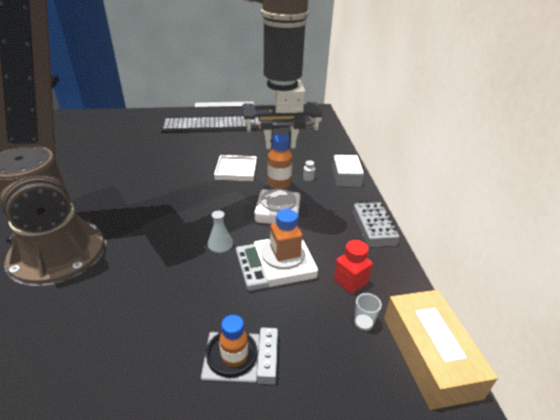

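The bottle is upright in the grip at side (280,165), and the stirrer is free. Next I carry it over the tray.

```bash
python3 -m crank '[[[1,8,0,-20,0],[1,24,0,-55,0],[1,42,0,-95,0],[1,60,0,-135,0],[1,77,0,-175,0],[1,93,0,-212,0],[1,107,0,-244,0],[1,117,0,-266,0],[1,117,0,-266,0],[1,117,0,-266,0]]]'
python3 -m crank '[[[1,0,20,0,0],[1,0,45,0,0],[1,0,70,0,0],[1,0,88,0,0],[1,0,96,0,0],[1,0,98,0,0],[1,0,98,0,0],[1,0,98,0,0]]]'
python3 - <<'E'
from h import *
cv2.imwrite("pics/s3.png",cv2.resize(ctrl.snapshot("side")[100:300,130:400,::-1],None,fx=2.9,fy=2.9))
E
```

```text
clock: 6.25
tool_pos: [0.4838, 0.3727, 0.2273]
orientation: [-90.0, -0.0, -180.0]
force: [-0.5, -0.3, -3.3]
opening: 0.0454
clock: 7.25
tool_pos: [0.4843, 0.3733, 0.1304]
orientation: [-90.1, 0.0, -180.0]
force: [-0.4, 0.1, -3.9]
opening: 0.0456
```

View pics/s3.png

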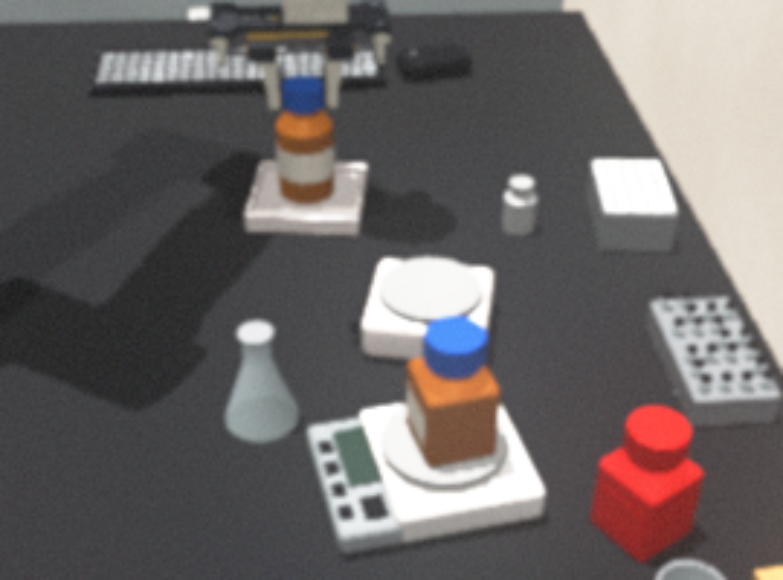

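The bottle hangs just inside the tray rim at (305,190). I lower the last 9 mm slowly and watch the force.

```bash
python3 -m crank '[[[1,0,2,0,0],[1,0,4,0,0],[1,0,6,0,0],[1,0,7,0,0],[1,0,8,0,0],[1,0,8,0,0]]]'; python3 -m crank '[[[1,0,1,0,0],[1,0,1,0,0],[1,0,1,0,0]]]'
```

```text
clock: 8.05
tool_pos: [0.484, 0.373, 0.1217]
orientation: [-90.0, 0.0, -180.0]
force: [0.1, -0.7, -1.6]
opening: 0.0452
clock: 8.43
tool_pos: [0.4841, 0.3731, 0.1217]
orientation: [-90.0, 0.0, -180.0]
force: [-3.1, -1.2, 5.3]
opening: 0.0456
```

```bash
python3 -m crank '[[[-1,0,0,0,0],[-1,0,0,0,0],[-1,0,0,0,0],[-1,0,0,0,0],[-1,0,-10,0,0],[-1,0,-40,0,0],[-1,0,-80,0,0],[-1,0,-130,0,0],[-1,0,-180,0,0],[-1,0,-180,0,0]]]'
python3 -m crank '[[[-1,-15,0,45,0],[-1,-30,0,95,0],[-1,-45,0,145,0],[-1,-60,0,195,0],[-1,-75,0,245,0],[-1,-87,0,295,0],[-1,-96,0,340,0],[-1,-103,0,373,0],[-1,-103,0,373,0],[-1,-103,0,373,0]]]'
python3 - <<'E'
from h import *
import pickle
o=ctrl.get_obs();im=ctrl.snapshot("wrist");np.save("w2.npy",im);pickle.dump(o,open("w2.pkl","wb"))
cv2.imwrite("pics/w2.png",im[:,:,::-1])
cv2.imwrite("pics/s4.png",cv2.resize(ctrl.snapshot("side")[100:300,130:400,::-1],None,fx=2.9,fy=2.9))
E
```

```text
clock: 9.68
tool_pos: [0.4855, 0.3742, 0.3064]
orientation: [-90.4, 0.4, -180.0]
force: [1.0, -0.6, -0.5]
opening: 0.0875
clock: 10.92
tool_pos: [0.5868, -0.0, 0.3004]
orientation: [-90.0, -0.0, 180.0]
force: [-0.1, -0.5, 0.6]
opening: 0.0875
```

View pics/w2.png

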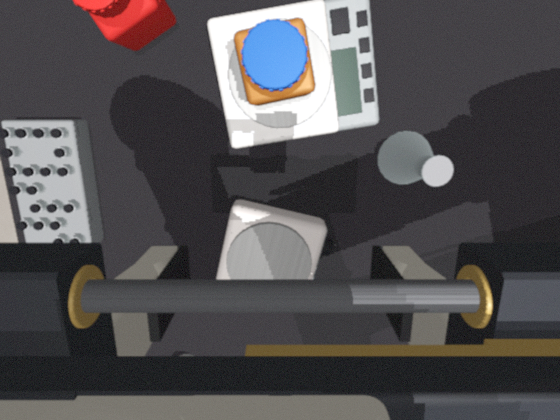

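View pics/s4.png

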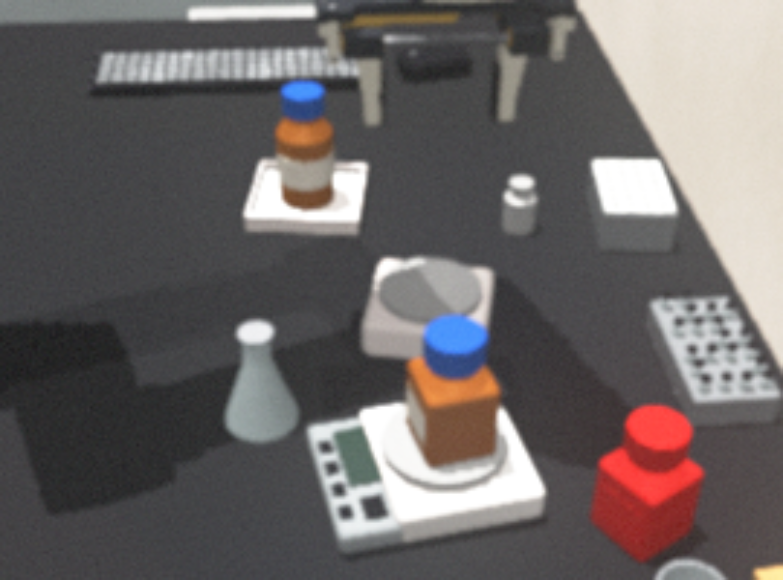

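The tall bottle stands in the tray at (305,180). In the wrist view the square cap is at (274,55), the pan spans 229..332 with its bottom at 128, and the plate's upper arc runs 227..312 with its top at 221.

```bash
python3 - <<'E'
from h import *
import pickle
o=pickle.load(open("w2.pkl","rb"));im=np.load("w2.npy");c=cam("wrist",o)
for m,s,ce in blobs(blue(im),200):
    x,f=fitcap([(c,m)],.140,.168,.025,back(c,ce,.165)[0]);print("square",x,f,m.sum())
pan,e=fitcirc(back(c,[(229,75),(331.5,75),(280,127),(240,105),(320,107)],.052),.056);print(pan,e)
pl,e=fitcirc(back(c,[(227,260),(312,262),(270,221.5),(240,234),(301,235)],.056),.053);print(pl,e)
b=im[:,:,::-1].copy()
for q in(circ(*x,.168,.025),circ(*x,.14,.025),circ(*pan,.052,.056),circ(*pl,.056,.053)): cv2.polylines(b,[np.round(proj(c,q)*8).astype(int)],True,(0,255,0),1,cv2.LINE_AA,3)
cv2.imwrite("pics/ov2.png",cv2.resize(b[0:280,200:360],None,fx=2.1,fy=2.1))
E
```

```text
square [ 0.59084818 -0.11080898] 334.443137254902 3545
[ 0.58573343 -0.10901808] 0.0006784733315390974
[0.59879511 0.11087848] 0.0007832237392746955
```

View pics/ov2.png

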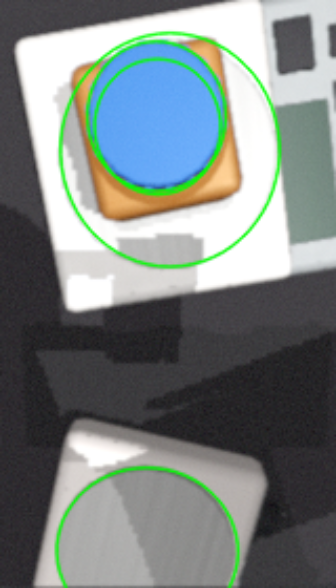

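```bash
python3 -m crank '[[[-1,-2,0,40,0],[-1,-4,0,80,0],[-1,-4,0,110,0],[-1,-4,0,110,0],[-1,-4,40,110,0],[-1,-4,80,110,0],[-1,-4,120,110,0],[-1,-4,145,110,0],[-1,-4,161,110,0],[-1,-4,161,110,0],[1,-4,161,110,0],[1,-4,161,110,0]]]'
python3 -m crank '[[[1,0,0,0,0],[1,0,0,0,0],[1,0,0,0,0],[1,0,0,0,0]]]'
```

```text
clock: 12.52
tool_pos: [0.5917, -0.1099, 0.1408]
orientation: [-90.0, 0.1, -180.0]
force: [0.1, -0.5, 0.4]
opening: 0.0731
clock: 13.02
tool_pos: [0.5911, -0.1101, 0.1399]
orientation: [-90.0, 0.0, -180.0]
force: [-0.1, 0.7, 2.6]
opening: 0.0498
```

```bash
python3 -m crank '[[[1,0,-10,0,0],[1,0,-25,0,0],[1,0,-45,0,0],[1,0,-60,0,0],[1,0,-60,0,0]]]'
python3 -m crank '[[[1,0,0,-15,0],[1,-1,0,-45,0],[1,-3,0,-80,0],[1,-4,0,-115,0],[1,-6,0,-150,0],[1,-7,0,-180,0],[1,-8,0,-205,0],[1,-8,0,-221,0],[1,-8,0,-221,0],[1,-8,0,-221,0]]]'
python3 -m crank '[[[1,0,12,0,0],[1,0,27,0,0],[1,0,40,0,0],[1,0,47,0,0],[1,0,50,0,0],[1,0,50,0,0]]]'
python3 - <<'E'
from h import *
cv2.imwrite("pics/s5.png",cv2.resize(ctrl.snapshot("side")[100:300,130:400,::-1],None,fx=2.9,fy=2.9))
E
```

```text
clock: 13.65
tool_pos: [0.5918, -0.11, 0.2012]
orientation: [-90.0, 0.2, -180.0]
force: [0.0, -0.1, -4.4]
opening: 0.0495
clock: 14.9
tool_pos: [0.5987, 0.1106, 0.1992]
orientation: [-90.0, -0.0, 180.0]
force: [0.0, 0.1, -4.1]
opening: 0.0496
clock: 15.65
tool_pos: [0.5991, 0.111, 0.1495]
orientation: [-90.0, 0.0, -180.0]
force: [0.0, -0.2, -4.3]
opening: 0.0495
```

View pics/s5.png

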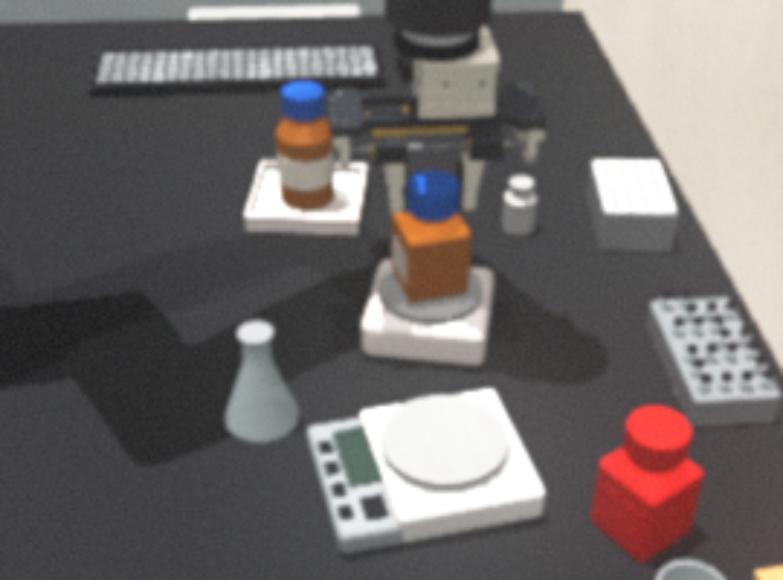

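The square bottle hangs just above the plate at (430,260), centred. I lower it gently.

```bash
python3 -m crank '[[[1,0,2,0,0],[1,0,3,0,0],[1,0,4,0,0],[1,0,5,0,0],[1,0,5,0,0],[1,0,5,0,0]]]'; python3 -m crank '[[[1,0,1,0,0],[1,0,1,0,0],[1,0,1,0,0]]]'
```

```text
clock: 16.45
tool_pos: [0.599, 0.111, 0.1446]
orientation: [-90.0, -0.0, -180.0]
force: [-0.6, -0.7, -4.2]
opening: 0.0498
clock: 16.82
tool_pos: [0.5991, 0.111, 0.1438]
orientation: [-90.0, 0.0, -180.0]
force: [-0.6, 0.5, -1.2]
opening: 0.0494
```

```bash
python3 -m crank '[[[1,0,1,0,0],[1,0,1,0,0],[1,0,1,0,0]]]';python3 -m crank '[[[-1,0,0,0,0],[-1,0,0,0,0],[-1,0,0,0,0],[-1,0,0,0,0],[-1,0,-10,0,0],[-1,0,-40,0,0],[-1,0,-80,0,0],[-1,0,-120,0,0],[-1,0,-155,0,0],[-1,0,-155,0,0]]]'
python3 -m crank '[[[-1,15,0,40,0],[-1,32,0,85,0],[-1,50,0,130,0],[-1,68,0,175,0],[-1,86,0,220,0],[-1,104,0,265,0],[-1,122,5,307,0],[-1,138,20,345,0],[-1,146,40,367,0],[-1,146,40,367,0],[-1,146,40,367,0]]]'
python3 - <<'E'
from h import *
import pickle
o=ctrl.get_obs();im=ctrl.snapshot("wrist");np.save("w3.npy",im);pickle.dump(o,open("w3.pkl","wb"))
cv2.imwrite("pics/w3.png",im[:,:,::-1])
cv2.imwrite("pics/s6.png",cv2.resize(ctrl.snapshot("side")[100:300,130:400,::-1],None,fx=2.9,fy=2.9))
E
```

```text
clock: 17.2
tool_pos: [0.5991, 0.111, 0.1438]
orientation: [-90.0, 0.1, -180.0]
force: [-4.0, 1.1, 6.9]
opening: 0.0495
clock: 18.45
tool_pos: [0.6004, 0.1113, 0.3019]
orientation: [-90.1, 0.4, -180.0]
force: [-0.1, -0.3, -0.4]
opening: 0.0877
clock: 19.82
tool_pos: [0.4533, -0.2559, 0.258]
orientation: [-90.0, 0.0, 180.0]
force: [-0.4, -0.5, -0.3]
opening: 0.0875
```

View pics/w3.png

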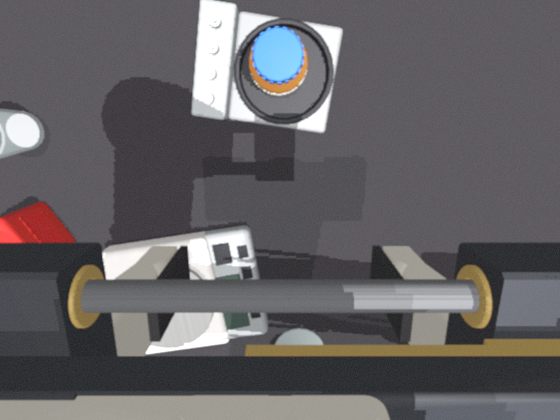

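View pics/s6.png

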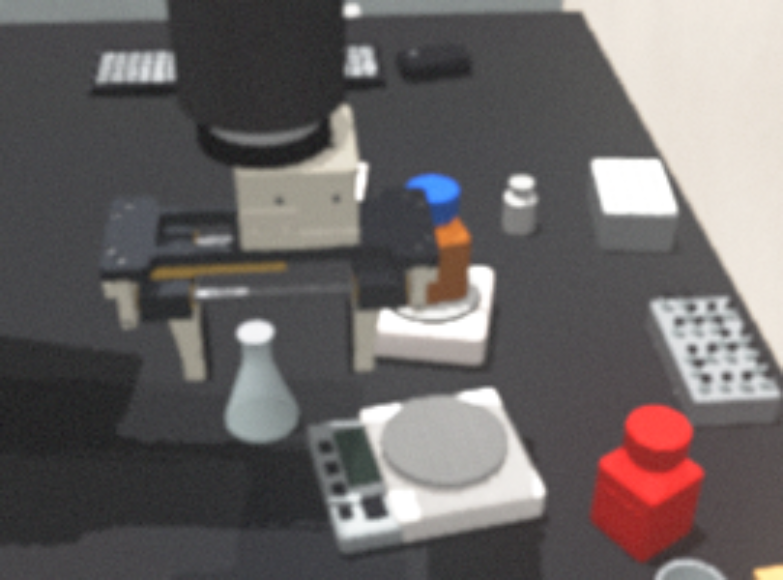

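The square bottle stands on the plate at (440,250). In the wrist view the small cap is at (278,55) and the cup rim is an ellipse spanning 234..332, bottom 122, top 21.

```bash
python3 - <<'E'
from h import *
import pickle
o=pickle.load(open("w3.pkl","rb"));im=np.load("w3.npy");c=cam("wrist",o)
for m,s,ce in blobs(blue(im),200):
    x,f=fitcap([(c,m)],.092,.118,.020,back(c,ce,.115)[0]);print("small",x,f,m.sum())
cu,e=fitcirc(back(c,[(234,70),(333,72),(283,123),(245,105),(318,108),(285,20)],.026),.052);print(cu,e)
b=im[:,:,::-1].copy()
for q in(circ(*x,.118,.02),circ(*x,.092,.02),circ(*cu,.026,.052),circ(*cu,.026,.046)): cv2.polylines(b,[np.round(proj(c,q)*8).astype(int)],True,(0,255,0),1,cv2.LINE_AA,3)
cv2.imwrite("pics/ov3.png",cv2.resize(b[0:140,200:360],None,fx=4,fy=4))
E
```

```text
small [ 0.4550135  -0.36947108] 774.7333333333332 1672
[ 0.44952339 -0.36380617] 0.0015470012191159093
```

View pics/ov3.png

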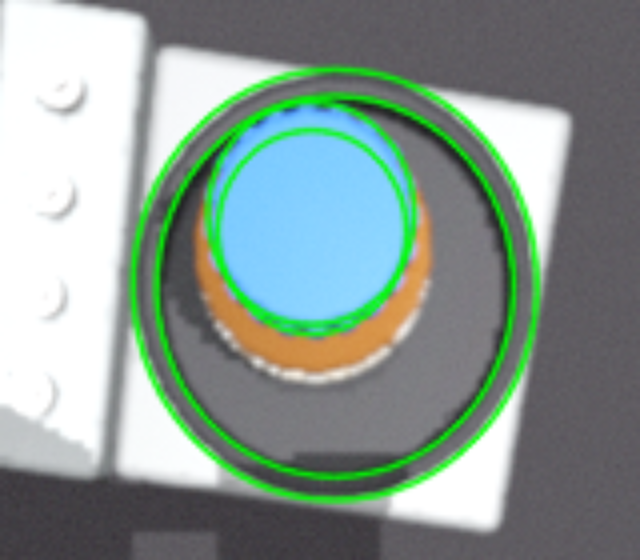

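```bash
python3 -m crank '[[[-1,-1,0,40,0],[-1,-2,0,80,0],[-1,-2,0,114,0],[-1,-2,0,114,0],[-1,-2,40,114,0],[-1,-2,80,114,0],[-1,-2,120,114,0],[-1,-2,148,114,0],[-1,-2,166,114,0],[-1,-2,166,114,0],[1,-2,166,114,0],[1,-2,166,114,0]]]'
python3 -m crank '[[[1,0,0,0,0],[1,0,0,0,0],[1,0,0,0,0],[1,0,0,0,0],[1,0,0,0,0]]]'
```

```text
clock: 21.42
tool_pos: [0.4558, -0.3701, 0.0929]
orientation: [-89.9, 0.1, -180.0]
force: [0.3, -0.2, -1.2]
opening: 0.073
clock: 22.05
tool_pos: [0.455, -0.3701, 0.0916]
orientation: [-90.0, 0.0, 180.0]
force: [-0.2, -0.0, 0.8]
opening: 0.0393
```

```bash
python3 -m crank '[[[1,0,-10,0,0],[1,0,-30,0,0],[1,0,-55,0,0],[1,0,-80,0,0],[1,0,-95,0,0],[1,0,-100,0,0],[1,0,-100,0,0]]]'
python3 -m crank '[[[1,-9,0,-18,0],[1,-26,0,-52,0],[1,-46,0,-92,0],[1,-66,0,-132,0],[1,-86,0,-172,0],[1,-104,0,-208,0],[1,-119,0,-238,0],[1,-131,0,-261,0],[1,-131,0,-261,0],[1,-131,0,-261,0]]]'
python3 -m crank '[[[1,0,12,0,0],[1,0,27,0,0],[1,0,42,0,0],[1,0,52,0,0],[1,0,56,0,0],[1,0,56,0,0],[1,0,56,0,0]]]'
python3 - <<'E'
from h import *
cv2.imwrite("pics/s7.png",cv2.resize(ctrl.snapshot("side")[150:350,130:400,::-1],None,fx=2.9,fy=2.9))
E
```

```text
clock: 22.92
tool_pos: [0.4548, -0.3698, 0.1912]
orientation: [-90.0, -0.0, 180.0]
force: [-0.6, 0.3, -2.5]
opening: 0.0395
clock: 24.18
tool_pos: [0.5854, -0.1087, 0.1908]
orientation: [-90.0, -0.1, -180.0]
force: [-0.8, 0.2, -2.7]
opening: 0.0395
clock: 25.05
tool_pos: [0.5864, -0.109, 0.1361]
orientation: [-90.0, 0.1, -180.0]
force: [-0.1, 0.3, -2.1]
opening: 0.0393
```

View pics/s7.png

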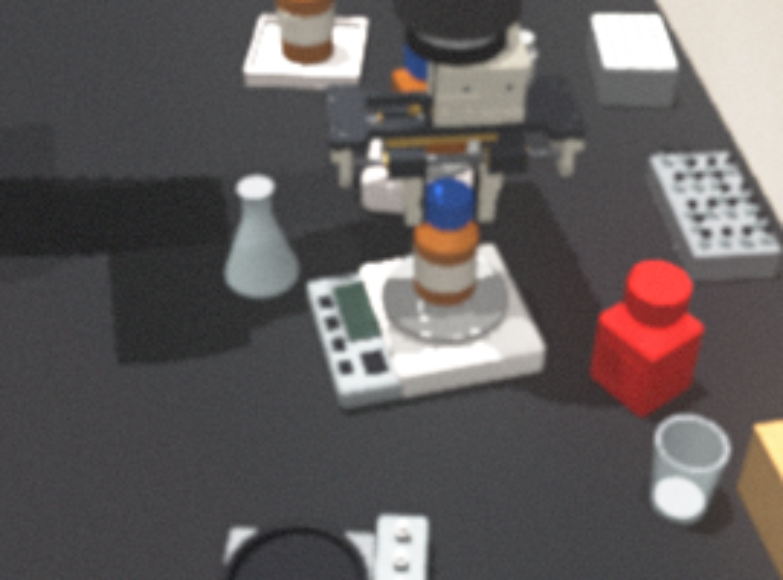

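The small bottle is over the pan centre at (445,280), about 6 mm above it. I lower it.

```bash
python3 -m crank '[[[1,0,2,0,0],[1,0,4,0,0],[1,0,5,0,0],[1,0,6,0,0],[1,0,6,0,0],[1,0,6,0,0]]]'; python3 -m crank '[[[1,0,1,0,0],[1,0,1,0,0],[1,0,1,0,0]]]'
```

```text
clock: 25.85
tool_pos: [0.586, -0.1091, 0.1297]
orientation: [-90.0, 0.0, -180.0]
force: [-0.1, -1.2, -1.6]
opening: 0.0394
clock: 26.22
tool_pos: [0.5861, -0.1091, 0.1296]
orientation: [-90.0, 0.0, -180.0]
force: [-2.4, -0.2, 6.5]
opening: 0.0392
```

```bash
python3 -m crank '[[[-1,0,0,0,0],[-1,0,0,0,0],[-1,0,0,0,0],[-1,0,0,0,0],[-1,0,-10,0,0],[-1,0,-40,0,0],[-1,0,-80,0,0],[-1,0,-130,0,0],[-1,0,-170,0,0],[-1,0,-170,0,0]]]'
python3 -m crank '[[[-1,5,0,-45,0],[-1,15,0,-100,0],[-1,25,0,-155,0],[-1,35,0,-210,0],[-1,45,0,-265,0],[-1,55,0,-320,0],[-1,65,0,-375,0],[-1,75,0,-430,0],[-1,85,0,-485,0],[-1,95,0,-535,0],[-1,100,0,-575,0],[-1,102,0,-592,0]]]'
python3 -m crank '[[[-1,0,0,0,0],[-1,0,0,0,0]]]'
python3 - <<'E'
from h import *
import pickle
o=ctrl.get_obs();im=ctrl.snapshot("wrist");np.save("w4.npy",im);pickle.dump(o,open("w4.pkl","wb"))
cv2.imwrite("pics/w4.png",im[:,:,::-1])
c=cam("wrist",o)
for m,s,ce in blobs(blue(im),200):
    x,f=fitcap([(c,m)],.122,.150,.023,back(c,ce,.145)[0]);print("tall",x,f,m.sum(),ce)
cv2.imwrite("pics/s8.png",ctrl.snapshot("side")[:,:,::-1])
E
```

```text
clock: 27.48
tool_pos: [0.5876, -0.1093, 0.3034]
orientation: [-90.0, 0.4, -180.0]
force: [-1.0, 0.3, -0.6]
opening: 0.0878
clock: 28.98
tool_pos: [0.4831, 0.4848, 0.2974]
orientation: [-89.9, -0.1, -179.9]
force: [-0.2, 0.2, -0.4]
opening: 0.0879
clock: 29.22
tool_pos: [0.4842, 0.4821, 0.2986]
orientation: [-90.0, -0.0, 180.0]
force: [-0.5, 0.3, 0.2]
opening: 0.0877
tall [0.48405257 0.37327837] 265.2862745098039 2665 [279.73170732  60.44690432]
```

View pics/w4.png

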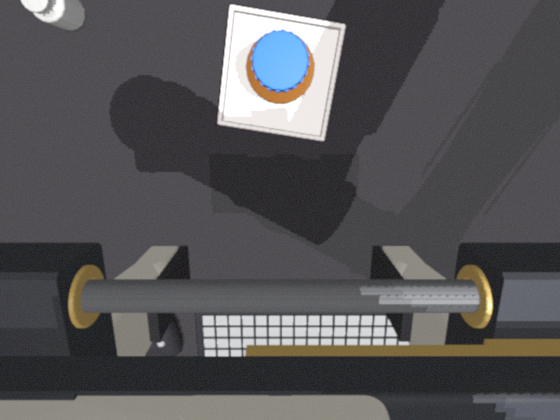

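View pics/s8.png

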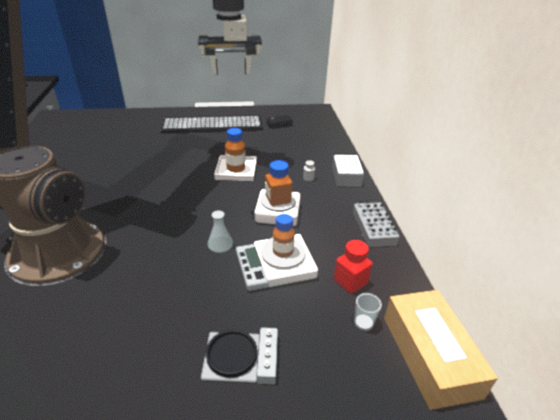

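All three stand upright. The tall cap is at wrist (280,60), inside the tray. I pick it up.

```bash
python3 -m crank '[[[-1,0,0,40,0],[-1,0,0,80,0],[-1,0,0,109,0],[-1,0,0,109,0],[-1,0,45,109,0],[-1,0,90,109,0],[-1,0,135,109,0],[-1,0,160,109,0],[-1,0,177,109,0],[-1,0,177,109,0],[1,0,177,109,0],[1,0,177,109,0]]]'
python3 -m crank '[[[1,0,0,0,0],[1,0,0,0,0],[1,0,0,0,0],[1,0,0,0,0]]]'
python3 -m crank '[[[1,0,-10,0,0],[1,0,-30,0,0],[1,0,-65,0,0],[1,0,-105,0,0],[1,0,-135,0,0],[1,0,-145,0,0],[1,0,-145,0,0],[1,0,-145,0,0]]]'
```

```text
clock: 30.82
tool_pos: [0.4845, 0.3746, 0.1229]
orientation: [-90.1, 0.1, -180.0]
force: [0.3, -0.0, 0.3]
opening: 0.0727
clock: 31.32
tool_pos: [0.4841, 0.374, 0.1218]
orientation: [-90.0, 0.0, -180.0]
force: [-0.1, -1.1, 2.1]
opening: 0.0452
clock: 32.33
tool_pos: [0.4833, 0.3734, 0.2647]
orientation: [-89.9, -0.1, 180.0]
force: [-0.5, -0.3, -5.2]
opening: 0.0457
```

```bash
python3 -m crank '[[[1,1,0,15,0],[1,2,0,45,0],[1,4,0,85,0],[1,6,0,130,0],[1,8,0,175,0],[1,10,0,220,0],[1,12,0,265,0],[1,14,0,310,0],[1,16,0,350,0],[1,17,0,380,0],[1,18,0,395,0],[1,18,0,400,0]]]'
python3 -m crank '[[[1,1,0,15,0],[1,2,0,45,0],[1,4,0,85,0],[1,6,0,130,0],[1,8,0,175,0],[1,10,0,220,0],[1,12,0,265,0],[1,14,0,300,0],[1,15,0,325,0],[1,15,0,338,0],[1,15,0,338,0],[1,15,0,338,0]]]'
python3 - <<'E'
from h import *
cv2.imwrite("pics/s9.png",ctrl.snapshot("side")[:,:,::-1])
E
```

```text
clock: 33.83
tool_pos: [0.4655, -0.0268, 0.2662]
orientation: [-90.0, -0.0, 179.9]
force: [0.3, 0.9, -3.9]
opening: 0.0458
clock: 35.33
tool_pos: [0.4511, -0.3633, 0.2665]
orientation: [-90.0, -0.0, -180.0]
force: [-0.2, 0.4, -4.9]
opening: 0.0454
```

View pics/s9.png

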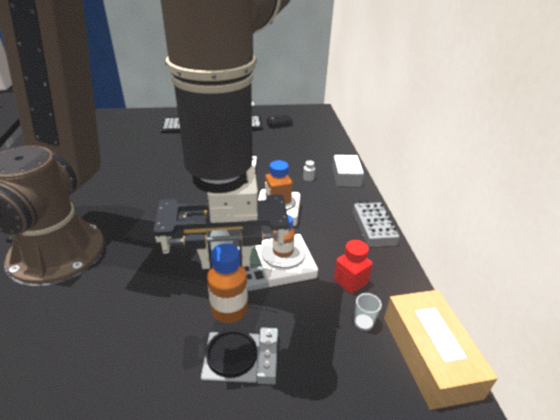

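```bash
python3 -m crank '[[[1,0,15,0,0],[1,0,40,0,0],[1,0,70,0,0],[1,0,95,0,0],[1,0,110,0,0],[1,0,118,0,0],[1,0,120,0,0],[1,0,120,0,0]]]'
python3 - <<'E'
from h import *
cv2.imwrite("pics/s10.png",cv2.resize(ctrl.snapshot("side")[220:400,150:350,::-1],None,fx=3,fy=3))
cv2.imwrite("pics/s10b.png",cv2.resize(ctrl.snapshot("scene")[200:340,50:200,::-1],None,fx=4,fy=4))
E
```

```text
clock: 36.38
tool_pos: [0.4514, -0.3642, 0.1472]
orientation: [-90.0, 0.1, -180.0]
force: [0.1, 0.4, -3.6]
opening: 0.0456
```

View pics/s10.png

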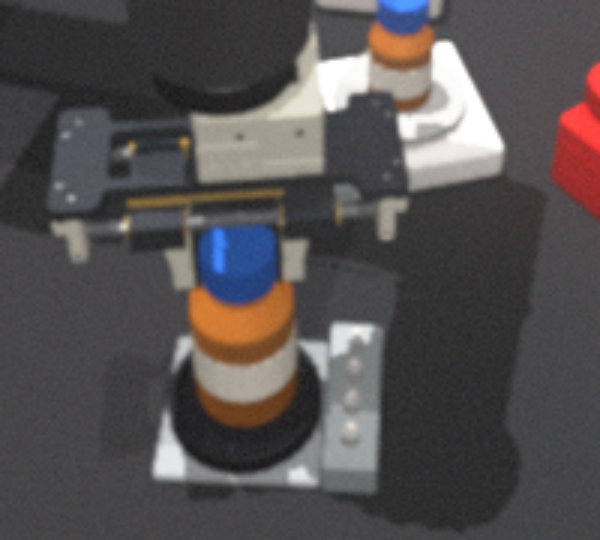

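View pics/s10b.png

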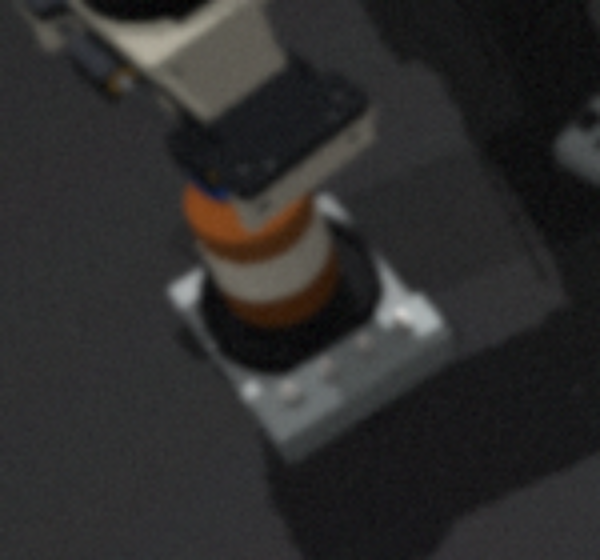

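The bottle is centred over the cup: bottle middle 246 against cup middle 247 in the side crop. I lower the last 21 mm in two steps.

```bash
python3 -m crank '[[[1,0,4,0,0],[1,0,8,0,0],[1,0,12,0,0],[1,0,15,0,0],[1,0,17,0,0],[1,0,18,0,0],[1,0,19,0,0],[1,0,19,0,0],[1,0,19,0,0]]]'; python3 -m crank '[[[1,0,1,0,0],[1,0,2,0,0],[1,0,2,0,0],[1,0,2,0,0]]]'
```

```text
clock: 37.6
tool_pos: [0.451, -0.3641, 0.1277]
orientation: [-90.0, 0.0, 180.0]
force: [0.7, -0.1, -3.7]
opening: 0.0451
clock: 38.1
tool_pos: [0.451, -0.3641, 0.1258]
orientation: [-90.0, 0.0, -180.0]
force: [-1.1, 0.3, -0.8]
opening: 0.0453
```

```bash
python3 -m crank '[[[1,0,1,0,0],[1,0,1,0,0],[1,0,1,0,0]]]'; python3 -m crank '[[[-1,0,0,0,0],[-1,0,0,0,0],[-1,0,0,0,0],[-1,0,0,0,0],[-1,0,-10,0,0],[-1,0,-40,0,0],[-1,0,-80,0,0],[-1,0,-130,0,0],[-1,0,-170,0,0],[-1,0,-170,0,0]]]'
python3 -m crank '[[[-1,0,0,-30,0],[-1,0,0,-70,0],[-1,0,0,-105,0],[-1,0,0,-108,0],[-1,0,0,-108,0],[-1,0,0,-108,0]]]'
python3 - <<'E'
from h import *
o=ctrl.get_obs();im=ctrl.snapshot("wrist");c=cam("wrist",o);print(o['tool_pos'])
for m,s,ce in blobs(blue(im),200):
    x,f=fitcap([(c,m)],.126,.154,.023,back(c,ce,.15)[0]);print("tall",x,f,m.sum(),ce)
b=im[:,:,::-1].copy()
for q in(circ(*x,.154,.023),circ(.4495,-.364,.026,.046)): cv2.polylines(b,[np.round(proj(c,q)*8).astype(int)],True,(0,255,0),1,cv2.LINE_AA,3)
cv2.imwrite("pics/w5.png",cv2.resize(b[0:150,180:380],None,fx=3,fy=3))
E
```

```text
clock: 38.48
tool_pos: [0.4511, -0.3643, 0.1258]
orientation: [-90.0, 0.0, -180.0]
force: [-2.6, 1.5, 7.8]
opening: 0.0454
clock: 39.72
tool_pos: [0.4523, -0.365, 0.2993]
orientation: [-89.8, 0.4, -180.0]
force: [0.4, 0.2, -0.2]
opening: 0.0881
clock: 40.48
tool_pos: [0.4509, -0.2566, 0.2944]
orientation: [-90.0, -0.0, 180.0]
force: [-1.2, 0.4, 0.4]
opening: 0.0879
[ 0.45093375 -0.25662687  0.29436339]
tall [ 0.45077929 -0.36584612] 1429.7450980392157 1679 [274.07623585  53.13579512]
tall [ 0.56445864 -0.08267096] 2050.435294117647 287 [157.32752613 345.91986063]
```

View pics/w5.png

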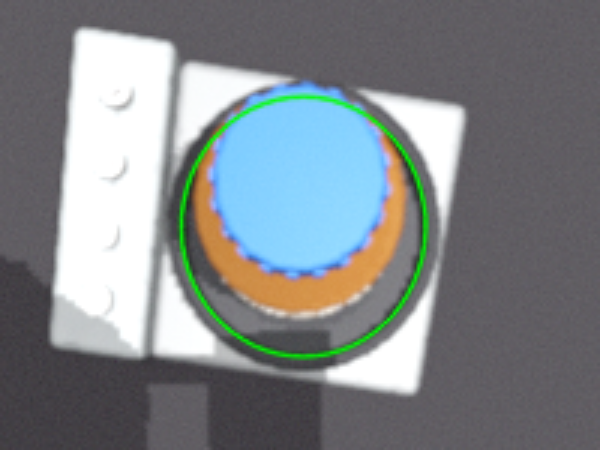

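The tall bottle sits in the cup, about 2 mm off centre by measurement. Next I check the other two from between the balance and the stirrer.

```bash
python3 -m crank '[[[-1,-20,0,-40,0],[-1,-45,-5,-85,0],[-1,-70,-10,-130,0],[-1,-95,-15,-175,0],[-1,-120,-20,-220,0],[-1,-138,-25,-257,0],[-1,-138,-25,-257,0],[-1,-138,-25,-257,0]]]'
python3 - <<'E'
from h import *
def look(n,z0,z1,r):
    o=ctrl.get_obs();im=ctrl.snapshot("wrist");c=cam("wrist",o)
    cv2.imwrite(f"pics/{n}.png",im[:,:,::-1])
    h=cv2.cvtColor(im,cv2.COLOR_RGB2HSV);mk=cv2.inRange(h,(95,80,50),(130,255,255))
    for m,s,ce in blobs(mk,600):
        x,f=fitcap([(c,m)],z0,z1,r,back(c,ce,z1-.005)[0]);print(n,x,f,m.sum(),ce)
look("w6",.052+.078,.156,.02)
E
```

```text
clock: 41.52
tool_pos: [0.5889, 0.0004, 0.319]
orientation: [-90.0, -0.1, 180.0]
force: [0.0, -0.7, 0.2]
opening: 0.0876
w6 [ 0.5859078  -0.10729578] 133.69411764705882 1906 [282.77964323  64.70409234]
```

```bash
python3 -m crank '[[[-1,-3,0,-45,0],[-1,-7,0,-95,0],[-1,-11,0,-145,0],[-1,-13,0,-190,0],[-1,-13,0,-220,0],[-1,-13,0,-220,0],[-1,-13,0,-220,0],[-1,-13,0,-220,0]]]'
python3 - <<'E'
from h import *
o=ctrl.get_obs();im=ctrl.snapshot("wrist");c=cam("wrist",o)
cv2.imwrite("pics/w7.png",im[:,:,::-1])
h=cv2.cvtColor(im,cv2.COLOR_RGB2HSV);mk=cv2.inRange(h,(95,80,50),(130,255,255))
for m,s,ce in blobs(mk,600):
    x,f=fitcap([(c,m)],.144,.172,.025,back(c,ce,.165)[0]);print("sq",x,f,m.sum(),ce)
cv2.imwrite("pics/s11.png",ctrl.snapshot("side")[:,:,::-1])
E
```

```text
clock: 42.58
tool_pos: [0.6021, 0.2196, 0.3199]
orientation: [-90.0, 0.0, 179.9]
force: [0.1, -0.9, 0.1]
opening: 0.0873
sq [0.59899489 0.10976993] 216.64313725490194 3253 [283.34429757  59.179834  ]
```

View pics/w6.png

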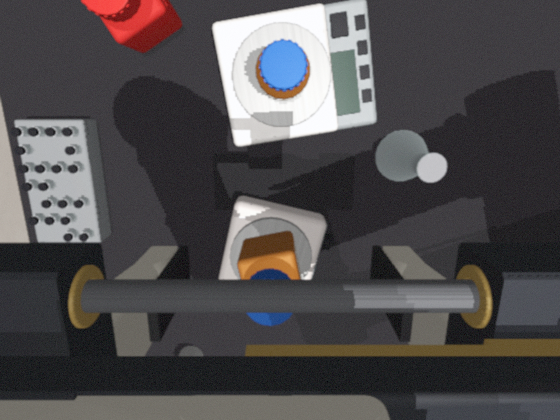

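View pics/w7.png

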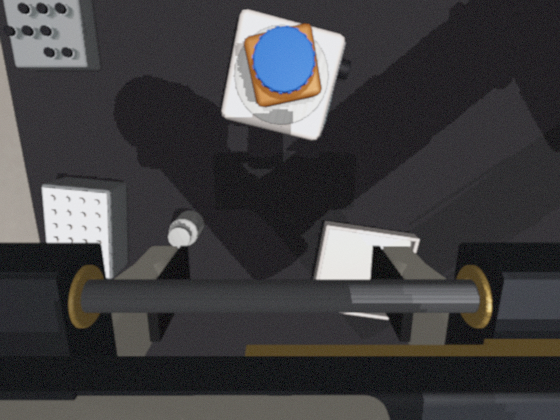

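View pics/s11.png

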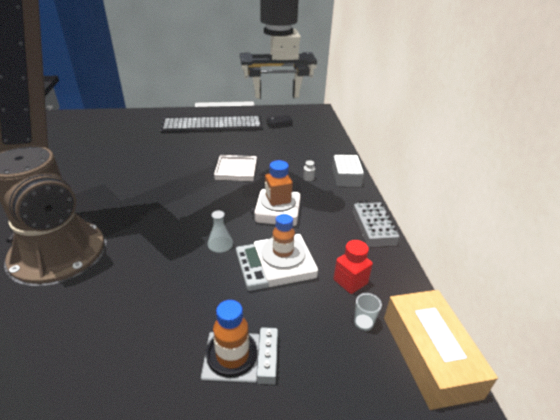

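All three bottles stand centred: tall in the cup at side (231,335), small on the pan at (284,240), square on the plate at (279,187). The tray at (236,167) is empty, the bystanders haven't moved, and the arm is clear. I hand the job in.

```bash
python3 -c "
from plant import ctrl
print(ctrl.close_job())"
```

```text
the job is handed in; nothing more can be done
None
```

I moved all three bottles to their stations and handed the job in at about 43 s of the 112 s allowed; no verdict was reported. I parked the tall bottle in the spill tray, moved the square one to the stirrer and the small one to the balance, then took the tall one on to the holder. Each was lowered until the wrist force showed contact before I let go.

The last wrist-camera checks put each bottle close to its station's centre, against the 15 mm allowed:

| Bottle | Station | Offset from centre |
|---|---|---|
| Tall | Holder | about 2 mm |
| Small | Balance pan | about 2 mm |
| Square | Stirrer plate | about 1 mm |

The last side picture shows all three upright, the tray empty, the beaker, flask and weight where they were, and the arm clear of everything.

- **Disagreeing measurement:** before the first grasp, the side camera put the tall cap about 8 mm further in y than the wrist camera. I went with the wrist camera, and the grasp held.
- **Weak cap outlines:** two of the caps, the small one before its grasp and the tall one at the last check, were only partly picked up by colour because of glare. I judged those by overlays on the picture as well.

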